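Shorten the duster pole by one hole

ROBOT

A 6-joint arm with a two-finger parallel gripper is mounted at the origin on the work surface. World frame = base frame: x ahead of the robot, y to its left, z up, the work surface at z = 0. Lengths are in m, angles in rad, forces in N, time in s.
With the tool pointing down it reaches from about 0.375 to 0.975 m from the base axis. Payload 3.8 kg.
Tool frame: the origin (TCP) lies between the finger pads; the fingertips stand 25 mm ahead of it and the grasp point (between the pads) lies 6 mm ahead of it (ctrl.nose_length is the distance from the TCP to the fingertips, in m); z points along the fingers, x is the direction in which the jaws open and shut, and the axes are right-handed (so a half turn about z gives the same grasp; the last joint's range is limited). The gripper opens to 85 mm and grips with 20 to 120 N. Pads are 22 mm wide; open, the fingers measure 114 mm over their backs; the gripper's body (76 mm by 85 mm) begins 54 mm behind the grasp point. The pads swing forward as they close: fully open they stand 13 mm farther back than shut.
Start: joints at [1.246, 0.264, 1.604, -0, 1.274, -0.037], TCP at [0.192, 0.647, 0.256] pointing down, gripper open.
Joint ranges: [-2.63, 2.63], [-0.94, 2.18], [0.31, 2.57], [-1.31, 4.45], [0, 2.66], [-2.55, 2.55]. Speed limits (rad/s): [2.57, 2.57, 3.14, 3.14, 3.14, 3.14].

INTERFACE

Orientations are given as a unit quaternion [w, x, y, z].
In Python, from plant import ctrl, camera, calibration, job gives the robot as it stands. The module is installed in compiled form; this text tells all that it offers.
- The arm moves only by the tool carry_out, never from a script. Its argument "rows" is a list of rows, each an object with "translation": the shift along the tool's x, y, z in mm, a list of three; "dr": the turn, a rotation vector about the tool's x, y, z in degrees, a list of three; "grip": the closure in counts, from 0 (fully open) to 255 (shut). A call has exactly 10 rows; each row shifts and turns the pose as measured when the row begins, along the tool's axes as they then stand; what a row does not reach is not made up. A row lasts 1/10 s, in which the tool goes at most 50 mm and 8.59 degrees, less where a joint would pass 70% of its speed; a pose out of reach is approached as far as the arm can. A call is refused whole if a number of a shift passes 50 or a number of a turn 8.59, either way. A call with a gripper value outside its range is refused whole. The fingers move at their own pace and stop on an object; "squeeze" is the grip in N (left out, the last holds). Time passes only in rows, so rows that do not move let the fingers close, or fill a call up. It gives the time, the measured TCP pose, the force and the opening at its end, in the units of the state.
- ctrl.sense(): the state, without advancing time (a new reading comes with each control period).
- camera(name): name is "scene" or "side" or "wrist"; returns (picture, depth): 400x640x3 uint8, blue, green, red; 400x640 float32, m along the optical axis (not along the pixel's ray), 0 where there is no reading.
- calibration(name): a dict with "vertical_fov" (degrees; the focal length in pixels is half the picture's height over the tangent of half this angle, whatever the lens; pixels are square), "cx", "cy" (the principal point, pixels), "k1" (the pictures are not rectified: a ray, as slopes to the right and down, at radius r is drawn at 1 + k1 r^2 times it, then the intrinsics apply), "xyz" and "rotation" of the camera in the world. Camera axes: x right, y up, looking along -z (the intrinsics and any distortion apply to the point x, -y, -z); pixel columns grow to the right and rows downward; lengths in m; the calibration is good to about 2 mm. A picture is of the moment at which its call begins: read the wrist's pose just before it. calibration takes no time and is no camera call; for the wrist camera it gives the pose at the moment of the call.
- job.finish_job(): hands the job in, once; it reports no verdict.
The state is a dict: "t": time; "joints": joint angles; "dq": joint speeds; "effort": joint torques, N m; "tool_pos": TCP position; "orientation": TCP orientation; "contact_force": force on the tool from outside, world axes, zero at the start; "torque": the same for the moment, N m; "width": opening from 0.0 (shut) to 1.0 (fully open).
Only numpy, scipy, OpenCV 4.12 (cv2) and the standard library are available. Lean on these libraries where they do the work, as an engineer would, in place of code of your own. Each camera call takes 0.05 s, during which the arm holds its last target.

TASK

Shorten the telescoping pole with the orange collar by one hole: squeeze in its sprung yellow button, slide the collar and tube along to the next hole, and let go so that the button pops back out there. Leave the pole with the blue collar locked at its present length.

Things in the scene. Friction and masses are not known exactly. Their poses are not given: they have to be found in the camera images.
- orange_collar (a point): Centre of the orange collar, 78 mm above the table: 30 mm wide (x), 60 long (y), 34 tall; nothing beside it stands over the 16 mm base board. z up; +y runs along the level pole from the white tube fixed to the collar to the bare tube with dark holes (23 mm thick): this way the pole shortens. +x: the side with the button. 0.2 m to +y of the start stands a clamp, 20 mm higher than the pole's axis.
- orange_tube (a joint): Slide of orange collar and white tube, m, growing to the collar's +y: 0 = collar centred on its first hole (starts within 5 mm of it), 0.070 = on the next hole, 0.140 = on the last. Friction 2 N. With the button out it is locked, with 7 mm of play either way; the button pops out once it is free to, within about 7 mm of a hole's centre.
- orange_button (a joint): Yellow button, 26 mm long, 22 tall, mid +x side of the orange collar. Metres pressed in to -x: 0 = out, 11 mm proud (41 mm over collar and button); 0.009 = fully in (32 mm over both). Tube free from 0.007. Spring 4 N, 10 N fully in. A grip across collar and button squeezes it in; released between holes it stays at about 0.006 until a hole lets it spring out below 0.002.
- blue_tube (a joint): The same slide, m, on the second pole, which is alike but for its blue collar and dark brush: it starts locked in its first hole (within 5 mm of 0, 7 mm of play) and must stay locked there.

How it is judged:
On the way, in this order (a step that is already met when the one before it is completed fails the run):
1. the yellow button of the orange collar is squeezed in, freeing the tube (value of joint orange_button above 0.0065 m), for 0.05 s.
2. the button pops out in the next hole (value of joint orange_button below 0.002 m and value of joint orange_tube between 0.06 and 0.08 m), for 0.2 s.
At the end, for the whole second after the job is handed in: the orange collar sits at the next hole (0.070 m along, within 10 mm) with its button popped out (pressed in by less than 2 mm), and the blue collar is still in its first hole (within 12 mm) (all of step 2 and value of joint blue_tube between -0.012 and 0.012 m); the robot touches nothing.
It fails at once if the blue collar is slid out of its hole (value of joint blue_tube above 0.015 m).
It also fails if it takes over 32 s, if anything falls off the work surface, if the arm or the gripper's body presses on something with over 40 N, if the wrist force passes 120 N, or if a joint passes its speed limit or range.

## Working session

There is one attempt and no reset: what is moved stays moved. The work goes in short steps, Python scripts to look and compute and a tool call to move; the robot and the scene stay as the last step left them, time stands still between calls to the robot, and variables do not carry over. Pictures are saved under pics/ and viewed, and the job is handed in when it is done.

Besides the shell and the picture viewer there is one more tool, called after ">>>" as name([rows], argument=value, ...), one row to a line, values as JSON. carry_out: Moves the arm, as the interface text tells. Its arguments: {"type":"object","properties":{"rows":{"type":"array"},"squeeze":{"type":"number"}},"required":["rows"]}

```bash
mkdir -p pics
cat > h.py <<'E'
import numpy as np, cv2
from plant import ctrl, camera, calibration, job
def shot(n,f):
    s=ctrl.sense(); c=calibration(n); im,d=camera(n); cv2.imwrite('pics/'+f+'.png',im); np.savez('pics/'+f+'.npz',im=im,d=d,**{k:np.array(v) for k,v in c.items()}); return im,d,c
E
python3 - <<'E'
from h import *
for n in ['scene','side','wrist']:
    im,d,c=shot(n,n+'0'); print(n,c)
print(ctrl.sense(),ctrl.nose_length)
E
```

```text
scene {'vertical_fov': 46.25961331076463, 'cx': 322.6957845287319, 'cy': 193.21162118547835, 'k1': -0.06366790754350893, 'xyz': array([ 1.04200367, -0.2631397 ,  0.50678825]), 'rotation': array([0.75469447, 0.38071755, 0.23475556, 0.47997941])}
side {'vertical_fov': 51.2885767180488, 'cx': 311.2999519587207, 'cy': 204.36340043436485, 'k1': 0.00756987653928818, 'xyz': array([ 0.2499737 , -0.37671475,  0.56263905]), 'rotation': array([ 0.86029594,  0.36186075, -0.13818792, -0.33143899])}
wrist {'vertical_fov': 63.58174553856533, 'cx': 323.46479999790284, 'cy': 198.37996905809567, 'k1': -0.04458522596367489, 'xyz': array([0.12097453, 0.66759621, 0.37367403]), 'rotation': array([ 0.7928195 , -0.11762682, -0.08641158,  0.5917214 ])}
{'t': 0.15, 'joints': array([ 1.24607446e+00,  2.64604217e-01,  1.60508413e+00, -1.21956704e-05,
        1.27372876e+00, -3.68919247e-02]), 'dq': array([-1.83688767e-03, -3.59080489e-03, -2.18522801e-03,  3.08699434e-04,
       -1.86139997e-03, -9.57096535e-05]), 'effort': array([ 1.39738047e-03, -5.15894830e+01, -3.67965066e+01, -7.71949135e-05,
        7.85997254e-03, -2.15625427e-06]), 'tool_pos': array([0.19144054, 0.64671713, 0.25521889]), 'orientation': array([ 5.23327764e-04,  8.01207716e-01,  5.98385632e-01, -7.47205104e-04]), 'contact_force': array([ 0.90518788, -0.23158171, -0.1186395 ]), 'torque': array([ 0.05915787, -0.00959445, -0.01508264]), 'width': 0.9994444198053721} 0.025
```

View pics/scene0.png

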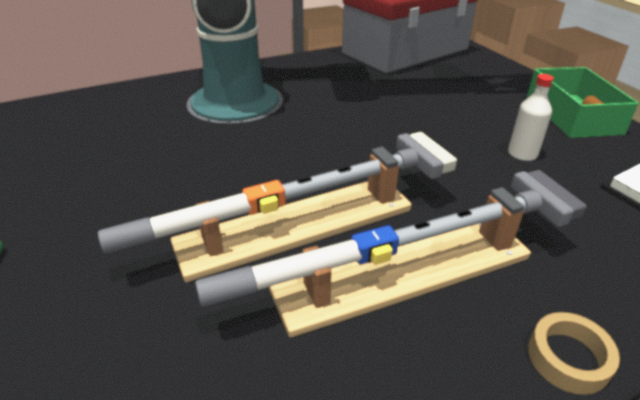

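View pics/side0.png

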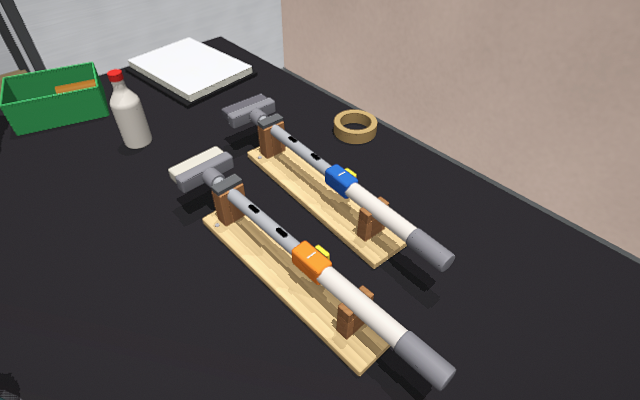

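View pics/wrist0.png

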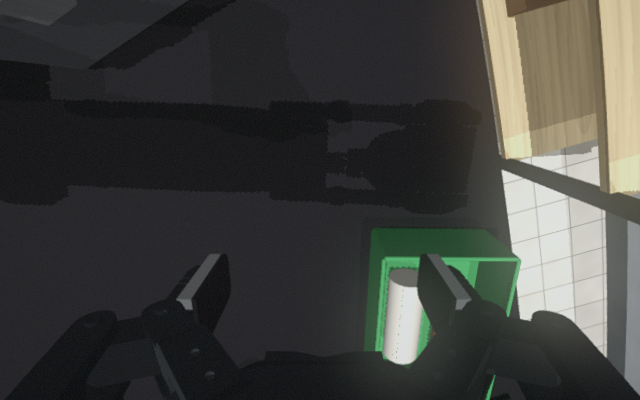

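The scene view shows the orange collar at (265,197) with its yellow button at (268,204). In the side view the collar is at (312,261). The blue pole runs parallel, on the +x side of it. Next I'll measure points from the colour masks.

```bash
cat >> h.py <<'E'
from scipy.spatial.transform import Rotation as R
def rot(c):
    q=np.array(c['rotation']); return R.from_quat(q[[1,2,3,0]]).as_matrix()
def rays(c,uv):
    f=200/np.tan(np.radians(float(c['vertical_fov']))/2)
    K=np.array([[f,0,float(c['cx'])],[0,f,float(c['cy'])],[0,0,1]])
    p=cv2.undistortPoints(np.float64(uv).reshape(-1,1,2),K,np.array([float(c['k1']),0,0,0,0.])).reshape(-1,2)
    return np.c_[p[:,0],-p[:,1],-np.ones(len(p))]@rot(c).T   # world dirs, unit depth
def pts(c,d,mask):
    v,u=np.nonzero(mask&(d>0)); return rays(c,np.c_[u,v])*d[v,u][:,None]+np.array(c['xyz'])
def onplane(c,uv,z):
    r=rays(c,uv); o=np.array(c['xyz']); return o+r*((z-o[2])/r[:,2])[:,None]
def hsv(im,lo,hi): return cv2.inRange(cv2.cvtColor(im,cv2.COLOR_BGR2HSV),lo,hi)>0
E
cat > m.py <<'E'
from h import *
for n in ['scene0','side0']:
    c=dict(np.load(f'pics/{n}.npz')); im,d=c['im'],c['d']
    for nm,lo,hi in [('orange',(5,180,120),(15,255,255)),('yellow',(24,150,100),(34,255,255)),('blue',(105,150,60),(125,255,255))]:
        m=hsv(im,lo,hi); k,l,st,ce=cv2.connectedComponentsWithStats(m.astype(np.uint8))
        for i in range(1,k):
            if st[i,4]<25: continue
            p=pts(c,d,l==i)
            print(n,nm,st[i],ce[i].round(1),'med',np.median(p,0).round(4),'z',np.percentile(p[:,2],[5,50,95]).round(4))
            if nm!='yellow':
                t=p[p[:,2]>0.091]; r=None
                if len(t)>20:
                    (cx,cy),(w,h),a=cv2.minAreaRect(np.float32(t[:,:2]*1000)); print('  top',len(t),cx,cy,w,h,a,t[:,2].mean())
    # bright white tube pixels + grey tube, points between z .06 and .105
    p=pts(c,d,np.ones(d.shape,bool)); q=p.reshape(-1,3)
    hs=cv2.cvtColor(im,cv2.COLOR_BGR2HSV)
    v,u=np.nonzero(d>0); S=hs[v,u]
    w=(S[:,1]<45)&(q[:,2]>0.082)&(q[:,2]<0.1)&(np.abs(q[:,0]-.55)<.3)&(np.abs(q[:,1])<.35)
    T=np.zeros(d.shape,np.uint8); T[v[w],u[w]]=255
    k,l,st,ce=cv2.connectedComponentsWithStats(T); ID=l[v,u]
    for i in range(1,k):
        if st[i,4]<120: continue
        qq=q[ID==i]; mu=qq.mean(0); ev=np.linalg.svd(qq-mu,full_matrices=False)[2][0]
        print('tube',st[i],mu.round(4),ev.round(3),'ang',np.degrees(np.arctan2(ev[1],ev[0])).round(2))
E
python3 m.py
```

```text
scene0 yellow [260 199  18  12 122] [268.8 205.7] med [ 0.5257 -0.0997  0.0807] z [0.0748 0.0807 0.0862]
scene0 yellow [371 251  20  12 127] [380.3 256.7] med [ 0.6852 -0.0063  0.08  ] z [0.0739 0.08   0.0858]
scene0 blue [352 225  46  37 729] [374.8 239.3] med [ 0.6655 -0.0049  0.094 ] z [0.0705 0.094  0.0956]
  top 578 661.3564453125 -0.9027309417724609 56.19208526611328 30.166208267211914 86.82323455810547 0.09417692405760252
tube [ 283  132  173   63 2583] [0.5038 0.1166 0.0895] [0.005 1.    0.014] ang 89.69
tube [ 396  170  191   72 3466] [0.6782 0.2193 0.0896] [0.07  0.997 0.013] ang 85.98
tube [  98  193  151   54 2277] [ 0.5086 -0.239   0.0895] [ 0.016 -1.     0.01 ] ang -89.08
tube [ 195  240  166   61 3094] [ 0.6572 -0.1409  0.0897] [ 0.055  0.998 -0.011] ang 86.86
side0 orange [301 241  31  25  51] [318.1 252. ] med [ 0.5129 -0.1003  0.0923] z [0.0886 0.0923 0.0935]
  top 41 511.0431823730469 -97.68138885498047 8.625349044799805 56.791011810302734 3.3501346111297607 0.09246514411890124
side0 orange [292 249  30  36 354] [304.9 266.8] med [ 0.4858 -0.1004  0.0823] z [0.0667
[... 225 characters left out ...]
.0867  0.0884]
side0 yellow [315 245  15  14  85] [322.6 250.8] med [ 0.5222 -0.0989  0.0871] z [-0.0007  0.0871  0.0897]
side0 blue [325 164  33  34 574] [338.7 179. ] med [ 0.648  -0.0017  0.0915] z [0.0681 0.0915 0.0942]
  top 303 658.4874267578125 0.5940895080566406 57.8199462890625 29.535364151000977 86.84783935546875 0.0929641349217886
tube [ 222   94  109   77 1574] [0.6694 0.2216 0.0882] [-0.052 -0.999 -0.01 ] ang -93.0
tube [ 169  147  131  103 2630] [0.4946 0.1171 0.0886] [-0.021  1.     0.011] ang 91.22
tube [ 346  183  109   83 1788] [ 0.6465 -0.1442  0.0888] [-0.063 -0.998  0.008] ang -93.6
tube [ 319  267  137  120 3313] [ 0.4986 -0.244   0.0894] [-0.009  1.    -0.011] ang 90.5
```

Run:
```python
from h import *
for n in ['scene0','side0']:
    c=dict(np.load(f'pics/{n}.npz')); im,d=c['im'],c['d']
    m=hsv(im,(3,170,90),(19,255,255)); p=pts(c,d,m)
    g=(p[:,2]>.06)&(abs(p[:,0]-.5)<.05)&(abs(p[:,1]+.1)<.06); p=p[g]
    print(n,len(p),np.percentile(p[:,2],[5,50,95]))
    t=p[p[:,2]>np.percentile(p[:,2],95)-.0035]; print(' top',len(t),cv2.minAreaRect(np.float32(t[:,:2]*1000)),t.mean(0))
    # ridge of tubes: in y bins, points within z top
    P=pts(c,d,d>0); P=P[(abs(P[:,0]-.505)<.04)&(P[:,2]>.06)&(P[:,2]<.1)]
    B=[]
    for y in np.arange(-.30,.12,.02):
        if -.15<y<-.05: continue
        b=P[abs(P[:,1]-y)<.01]
        if len(b)<30: continue
        # circle fit in xz
        A=np.c_[2*b[:,0],2*b[:,2],np.ones(len(b))]; s=np.linalg.lstsq(A,b[:,0]**2+b[:,2]**2,rcond=None)[0]
        r=np.sqrt(s[2]+s[0]**2+s[1]**2); B.append((y,s[0],s[1],r))
    B=np.array(B); print(B.round(4))
    k=abs(B[:,2]-.078)<.006; f=np.polyfit(B[k,0],B[k,1],1); print('x at y=-.1',np.polyval(f,-.1),'slope deg',np.degrees(np.arctan(f[0])))
```

```text
scene0 165 [0.06986529 0.08508856 0.09322103]
 top 52 ((500.0364685058594, -97.85556030273438), (31.130306243896484, 55.954898834228516), 1.6753309965133667) [ 0.51181459 -0.09842973  0.0921162 ]
[[-0.3     0.5027  0.0788  0.0156]
 [-0.28    0.5023  0.079   0.0157]
 [-0.26    0.503   0.0795  0.0137]
 [-0.24    0.5029  0.0794  0.0126]
 [-0.22    0.5026  0.0786  0.0133]
 [-0.2     0.5034  0.0712  0.0193]
 [-0.18    0.5021  0.0675  0.0233]
 [-0.16    0.5014  0.0787  0.0136]
 [-0.04    0.4999  0.0785  0.0107]
 [-0.02    0.5     0.0787  0.0104]
 [ 0.      0.4997  0.0786  0.0104]
 [ 0.02    0.4996  0.0787  0.0103]
 [ 0.04    0.4988  0.0786  0.0108]
 [ 0.06    0.4993  0.0786  0.0103]
 [ 0.08    0.4988  0.0784  0.0104]
 [ 0.1     0.5012  0.0801  0.0194]]
x at y=-.1 0.500999886026647 slope deg -0.5526009468666142
side0 889 [0.06901834 0.09253517 0.09442104]
 top 575 ((499.74542236328125, -97.99638366699219), (58.512237548828125, 28.891998291015625), 89.84991455078125) [ 0.49917141 -0.09920719  0.09320008]
[[-0.3     0.5029  0.0777  0.0157]
 [-0.28    0.5026  0.0777  0.0157]
 [-0.26    0.5021  0.0782  0.0139]
 [-0.24    0.502   0.0776  0.0137]
 [-0.22    0.5018  0.0775  0.0138]
 [-0.2     0.5013  0.0704  0.0202]
 [-0.18    0.5014  0.067   0.0232]
 [-0.16    0.501   0.0774  0.0138]
 [-0.04    0.4995  0.0777  0.0108]
 [-0.02    0.4991  0.0777  0.0106]
 [ 0.      0.4987  0.0774  0.0106]
 [ 0.02    0.4985  0.0772  0.0107]
 [ 0.04    0.4984  0.0777  0.0107]
 [ 0.06    0.4981  0.0771  0.0108]
 [ 0.08    0.4979  0.077   0.0108]
 [ 0.1     0.4964  0.0781  0.0196]]
x at y=-.1 0.500106789200711 slope deg -0.7983859083933678
```

Run:
```python
from h import *
c=dict(np.load('pics/side0.npz')); d=c['d']; m=np.zeros(d.shape,bool)
m[68:80,108:122]=1; p=pts(c,d,m); print(np.median(p,0), p[:,2].max())
m[:]=0; m[60:130,0:105]=1; p=pts(c,d,m); p=p[p[:,2]>.02];print(np.median(p,0),p[:,2].max())
```

```text
[0.48199449 0.46617019 0.16341977] 0.1686482949583828
[0.39132121 0.68246358 0.05108643] 0.08069349102504941
```

>>> carry_out([
  {"translation":[0,0,0],"dr":[0,0,8.5],"grip":0},
  {"translation":[0,0,0],"dr":[0,0,8.5],"grip":0},
  {"translation":[0,0,0],"dr":[0,0,8.5],"grip":0},
  {"translation":[0,0,0],"dr":[0,0,8.5],"grip":0},
  {"translation":[0,0,0],"dr":[0,0,8.5],"grip":0},
  {"translation":[0,0,0],"dr":[0,0,8.5],"grip":0},
  {"translation":[0,0,0],"dr":[0,0,8.5],"grip":0},
  {"translation":[0,0,0],"dr":[0,0,8.5],"grip":0},
  {"translation":[0,0,0],"dr":[0,0,4.8],"grip":0},
  {"translation":[0,0,0],"dr":[0,0,0],"grip":0},
], squeeze=40)

```text
t: 1.15
tool_pos: [0.1905, 0.6439, 0.2492]
orientation: [0.005, 1.0, -0.005, -0.002]
contact_force: [0.3, 1.5, 0.1]
width: 0.999
```

>>> carry_out([
  {"translation":[19,44,-1],"dr":[0,0,0],"grip":0},
  {"translation":[19,44,-1],"dr":[0,0,0],"grip":0},
  {"translation":[19,44,-1],"dr":[0,0,0],"grip":0},
  {"translation":[19,44,-1],"dr":[0,0,0],"grip":0},
  {"translation":[19,44,-1],"dr":[0,0,0],"grip":0},
  {"translation":[19,44,-1],"dr":[0,0,0],"grip":0},
  {"translation":[19,44,-1],"dr":[0,0,0],"grip":0},
  {"translation":[19,44,-1],"dr":[0,0,0],"grip":0},
  {"translation":[19,44,-1],"dr":[0,0,0],"grip":0},
  {"translation":[19,44,-1],"dr":[0,0,0],"grip":0},
])

```text
t: 2.15
tool_pos: [0.3841, 0.1935, 0.2603]
orientation: [0.006, 1.0, 0.013, -0.001]
contact_force: [0.4, 1.1, 0.3]
width: 0.999
```

```bash
cat > st.py <<'E'
from h import *
s=ctrl.sense(); q=s['orientation']; M=R.from_quat(q[[1,2,3,0]]).as_matrix()
print(s['t'],s['tool_pos'].round(4),'w',s['width'],'F',s['contact_force'].round(1))
ye=np.radians(0.7); X=np.array([np.cos(ye),np.sin(ye),0]); Z=np.array([0,0,-1.]); D=np.c_[X,np.cross(Z,X),Z]
print('rotvec to goal (tool,deg)',np.degrees(R.from_matrix(M.T@D).as_rotvec()).round(2))
import sys
if len(sys.argv)>1:
    g=np.array([float(a) for a in sys.argv[1:4]]); print('shift tool mm',(1000*M.T@(g-s['tool_pos'])).round(1))
E
python3 st.py .506 -.098 .15
```

```text
2.15 [0.3841 0.1935 0.2603] w 0.9987918889265102 F [0.4 1.1 0.3]
rotvec to goal (tool,deg) [0.68 0.16 0.82]
shift tool mm [114.5 293.3 113.5]
```

>>> carry_out([
  {"translation":[17,44,0],"dr":[0.3,0,0.2],"grip":0},
  {"translation":[17,44,0],"dr":[0.3,0,0.2],"grip":0},
  {"translation":[17,44,0],"dr":[0,0,0.2],"grip":0},
  {"translation":[17,44,0],"dr":[0,0,0.2],"grip":0},
  {"translation":[17,44,5],"dr":[0,0,0],"grip":0},
  {"translation":[17,40,10],"dr":[0,0,0],"grip":0},
  {"translation":[10,25,20],"dr":[0,0,0],"grip":0},
  {"translation":[2,8,20],"dr":[0,0,0],"grip":0},
  {"translation":[0,0,20],"dr":[0,0,0],"grip":0},
  {"translation":[0,0,0],"dr":[0,0,0],"grip":0},
])

```text
t: 3.15
tool_pos: [0.5106, -0.1177, 0.1868]
orientation: [0.001, 1.0, 0.013, 0.004]
contact_force: [-0.1, 0.2, -0.6]
width: 1.002
```

```bash
python3 st.py .506 -.098 .15
```

```text
3.15 [ 0.5106 -0.1177  0.1868] w 1.0018195001456267 F [-0.1  0.2 -0.6]
rotvec to goal (tool,deg) [ 0.14 -0.43  0.8 ]
shift tool mm [ -4.3 -19.9  36.7]
```

>>> carry_out([
  {"translation":[-2,-10,15],"dr":[0,-0.2,0.4],"grip":0},
  {"translation":[-2,-10,20],"dr":[0,-0.2,0.4],"grip":0},
  {"translation":[0,0,20],"dr":[0,0,0],"grip":0},
  {"translation":[0,0,15],"dr":[0,0,0],"grip":0},
  {"translation":[0,0,0],"dr":[0,0,0],"grip":0},
  {"translation":[0,0,0],"dr":[0,0,0],"grip":0},
  {"translation":[0,0,0],"dr":[0,0,0],"grip":0},
  {"translation":[0,0,0],"dr":[0,0,0],"grip":0},
  {"translation":[0,0,0],"dr":[0,0,0],"grip":0},
  {"translation":[0,0,0],"dr":[0,0,0],"grip":0},
])

```text
t: 4.15
tool_pos: [0.5094, -0.0922, 0.1202]
orientation: [0.002, 1.0, 0.01, 0.005]
contact_force: [-0.1, 0.7, -0.5]
width: 1.001
```

```bash
python3 st.py .5055 -.098 .082; python3 -c "
from h import *
shot('wrist','w1');shot('side','s1')"
```

```text
4.15 [ 0.5094 -0.0922  0.1202] w 1.000812317083313 F [-0.1  0.7 -0.5]
rotvec to goal (tool,deg) [ 0.2  -0.6   0.45]
shift tool mm [-4.4  5.6 38.2]
```

View pics/w1.png

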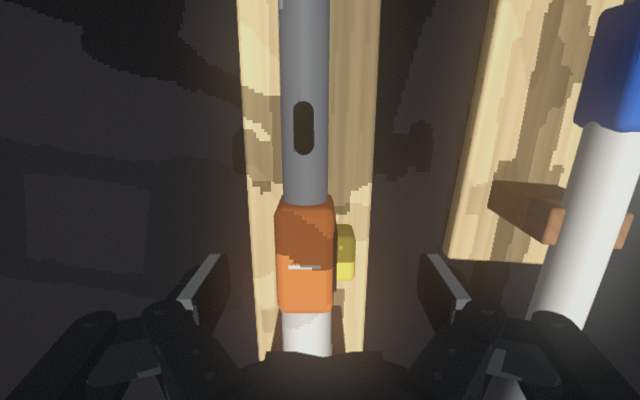

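View pics/s1.png

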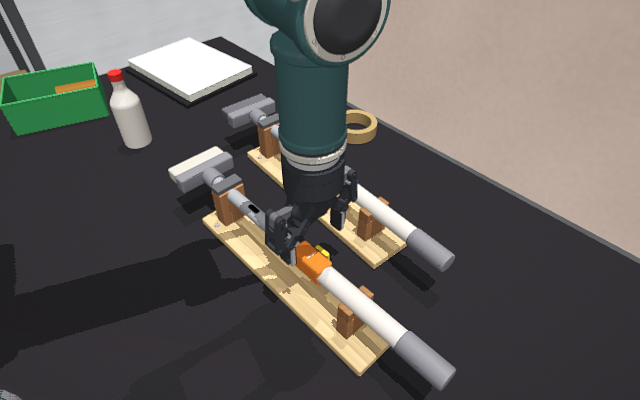

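The wrist view shows the collar at (305,255) and the button at (345,252), both between the open fingers. I'll cross-check the collar's position against this view.

Run:
```python
from h import *
c=dict(np.load('pics/w1.npz'));im,d=c['im'],c['d']
p=pts(c,d,hsv(im,(3,150,60),(20,255,255)));p=p[(abs(p[:,0]-.5)<.04)&(abs(p[:,1]+.1)<.06)]
t=p[p[:,2]>np.percentile(p[:,2],90)-.003];print(np.percentile(p[:,2],[5,50,95]),cv2.minAreaRect(np.float32(t[:,:2]*1000)))
print(onplane(c,[[276,210],[333,210],[277,312],[333,312],[354,255]],.095))
```

```text
[0.09262156 0.09568661 0.09683178] ((500.34930419921875, -96.5291519165039), (28.12977409362793, 57.956844329833984), 0.7776136994361877)
[[ 0.48699754 -0.06830225  0.095     ]
 [ 0.51381568 -0.06787733  0.095     ]
 [ 0.48602325 -0.12496389  0.095     ]
 [ 0.51541304 -0.12455376  0.095     ]
 [ 0.52483706 -0.09119658  0.095     ]]
```

>>> carry_out([
  {"translation":[-2,2,13],"dr":[0,-0.3,0.2],"grip":0},
  {"translation":[-2,2,12],"dr":[0,-0.3,0.2],"grip":0},
  {"translation":[-1,2,11],"dr":[0,0,0],"grip":0},
  {"translation":[0,0,0],"dr":[0,0,0],"grip":0},
  {"translation":[0,0,0],"dr":[0,0,0],"grip":0},
  {"translation":[0,0,0],"dr":[0,0,0],"grip":60},
  {"translation":[0,0,0],"dr":[0,0,0],"grip":90},
  {"translation":[0,0,0],"dr":[0,0,0],"grip":90},
  {"translation":[0,0,0],"dr":[0,0,0],"grip":90},
  {"translation":[0,0,0],"dr":[0,0,0],"grip":90},
], squeeze=35)

```text
t: 5.25
tool_pos: [0.5037, -0.0993, 0.0803]
orientation: [0.002, 1.0, 0.006, -0.001]
contact_force: [0.3, 0.2, -0.2]
width: 0.647
```

```bash
python3 st.py .5055 -.098 .082
```

```text
5.25 [ 0.5037 -0.0993  0.0803] w 0.6466483647180946 F [ 0.3  0.2 -0.2]
rotvec to goal (tool,deg) [ 0.18  0.14 -0.04]
shift tool mm [ 1.8 -1.2 -1.7]
```

>>> carry_out([
  {"translation":[-2,-1,-1],"dr":[0,0,0],"grip":90},
  {"translation":[0,0,0],"dr":[0,0,0],"grip":100},
  {"translation":[0,0,0],"dr":[0,0,0],"grip":120},
  {"translation":[0,0,0],"dr":[0,0,0],"grip":140},
  {"translation":[0,0,0],"dr":[0,0,0],"grip":160},
  {"translation":[0,0,0],"dr":[0,0,0],"grip":180},
  {"translation":[0,0,0],"dr":[0,0,0],"grip":200},
  {"translation":[0,0,0],"dr":[0,0,0],"grip":200},
  {"translation":[0,0,0],"dr":[0,0,0],"grip":200},
  {"translation":[0,0,0],"dr":[0,0,0],"grip":200},
], squeeze=35)

```text
t: 6.25
tool_pos: [0.5012, -0.0984, 0.0837]
orientation: [0.002, 1.0, 0.006, -0.002]
contact_force: [-0.7, 1.2, 0.4]
width: 0.368
```

```bash
python3 st.py .5015 -.098 .082; python3 -c "
from h import *
shot('wrist','w2');shot('scene','c2')"
```

```text
6.25 [ 0.5012 -0.0984  0.0837] w 0.36848391449796725 F [-0.7  1.2  0.4]
rotvec to goal (tool,deg) [ 0.21  0.2  -0.01]
shift tool mm [ 0.4 -0.4  1.7]
```

View pics/w2.png

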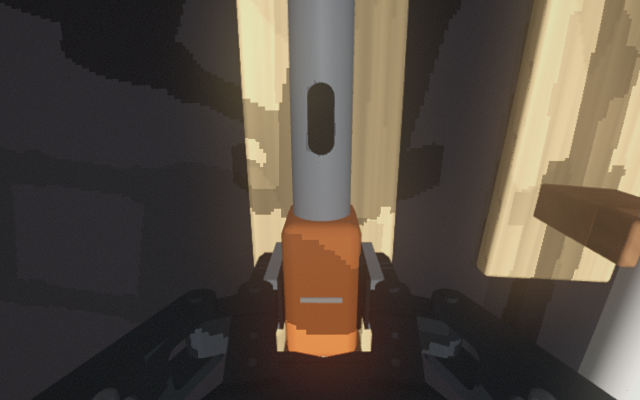

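View pics/c2.png

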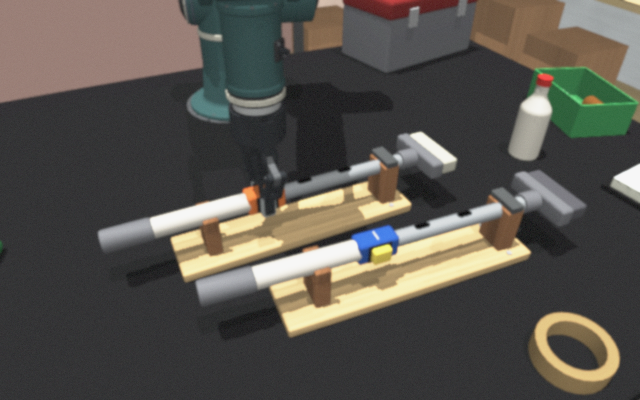

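The opening is 31 mm, so the button is fully in and the grip is centred. I'll locate the next hole so I know how far to slide.

Run:
```python
from h import *
for n in ['w1','w2','scene0','side0']:
    c=dict(np.load(f'pics/{n}.npz'));im,d=c['im'],c['d']
    g=im.max(2); m=(g<60)
    k,l,st,ce=cv2.connectedComponentsWithStats(m.astype(np.uint8))
    for i in range(1,k):
        if not 10<st[i,4]<3000: continue
        P=onplane(c,[ce[i]],.0895)[0]
        if abs(P[0]-.5)<.012 and -.06<P[1]<.1:
            v,u=np.nonzero(l==i); Q=onplane(c,np.c_[u,v],.0895)
            print(n,st[i],P.round(4),Q[:,1].min().round(4),Q[:,1].max().round(4))
```

```text
w1 [294 102  19  52 761] [ 0.4997 -0.0313  0.0895] -0.0421 -0.0193
w2 [330  90   3   8  11] [ 0.5031 -0.0221  0.0895] -0.0234 -0.0212
w2 [309 102  25  52 783] [ 0.5004 -0.0353  0.0895] -0.0423 -0.025
side0 [249 205  10   8  43] [0.4979 0.0378 0.0895] 0.0275 0.049
side0 [276 228  11   9  55] [ 0.4987 -0.031   0.0895] -0.0417 -0.0198
```

>>> carry_out([
  {"translation":[0,-4,0],"dr":[0,0,0],"grip":200},
  {"translation":[0,-8,0],"dr":[0,0,0],"grip":200},
  {"translation":[0,-8,0],"dr":[0,0,0],"grip":200},
  {"translation":[0,-8,0],"dr":[0,0,0],"grip":200},
  {"translation":[0,-8,0],"dr":[0,0,0],"grip":200},
  {"translation":[0,-8,0],"dr":[0,0,0],"grip":200},
  {"translation":[0,-6,0],"dr":[0,0,0],"grip":200},
  {"translation":[0,-4,0],"dr":[0,0,0],"grip":200},
  {"translation":[0,0,0],"dr":[0,0,0],"grip":200},
  {"translation":[0,0,0],"dr":[0,0,0],"grip":200},
])

```text
t: 7.35
tool_pos: [0.5004, -0.0398, 0.0837]
orientation: [0.003, 1.0, 0.007, -0.002]
contact_force: [-0.5, -1.9, 1.7]
width: 0.37
```

```bash
python3 st.py .5004 -.032 .0837; python3 -c "
from h import *
shot('wrist','w3')"
```

```text
7.35 [ 0.5004 -0.0398  0.0837] w 0.36971957902671465 F [-0.5 -1.9  1.7]
rotvec to goal (tool,deg) [0.34 0.19 0.11]
shift tool mm [ 0.1 -7.8 -0. ]
```

View pics/w3.png

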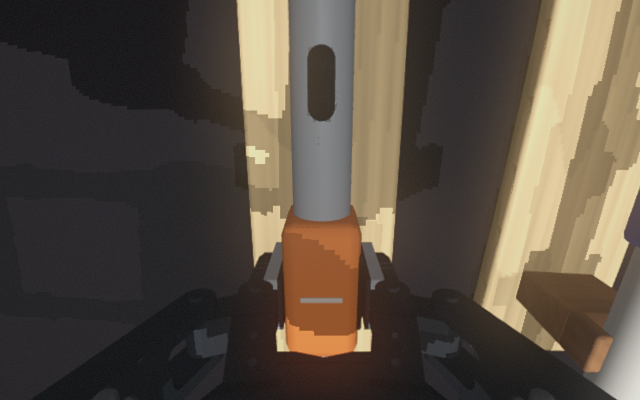

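The collar is sliding with the grip, and the last hole is now visible at (320,82). There are 7.8 mm left to go.

>>> carry_out([
  {"translation":[0,-4,0],"dr":[0,0,0],"grip":200},
  {"translation":[0,-4,0],"dr":[0,0,0],"grip":200},
  {"translation":[0,0,0],"dr":[0,0,0],"grip":200},
  {"translation":[0,0,0],"dr":[0,0,0],"grip":200},
  {"translation":[0,0,0],"dr":[0,0,0],"grip":200},
  {"translation":[0,0,0],"dr":[0,0,0],"grip":200},
  {"translation":[0,0,0],"dr":[0,0,0],"grip":200},
  {"translation":[0,0,0],"dr":[0,0,0],"grip":200},
  {"translation":[0,0,0],"dr":[0,0,0],"grip":200},
  {"translation":[0,0,0],"dr":[0,0,0],"grip":200},
])

```text
t: 8.4
tool_pos: [0.5003, -0.0317, 0.0837]
orientation: [0.003, 1.0, 0.006, -0.002]
contact_force: [-1.7, -0.4, 1.7]
width: 0.368
```

```bash
python3 st.py .5004 -.032 .0837
python3 - <<'E'
from h import *
im,d,c=shot('wrist','w4')
k,l,st,ce=cv2.connectedComponentsWithStats((im.max(2)<60).astype(np.uint8))
for i in range(1,k):
    if 30<st[i,4]<3000:
        P=onplane(c,[ce[i]],.0895)[0]
        if abs(P[0]-.5)<.012 : print(st[i],P)
p=pts(c,d,hsv(im,(3,150,60),(20,255,255)));p=p[(abs(p[:,0]-.5)<.04)&(abs(p[:,1]+.03)<.06)&(p[:,2]>.09)]
print(cv2.minAreaRect(np.float32(p[:,:2]*1000)))
E
```

```text
8.4 [ 0.5003 -0.0317  0.0837] w 0.3684028176827673 F [-1.7 -0.4  1.7]
rotvec to goal (tool,deg) [0.29 0.19 0.  ]
shift tool mm [ 0.1  0.3 -0. ]
[310  94  24  51 601] [0.50006664 0.03401942 0.0895    ]
((499.2796325683594, -29.634056091308594), (29.625085830688477, 59.15031814575195), 0.22807395458221436)
```

>>> carry_out([
  {"translation":[0,0,0],"dr":[0,0,0],"grip":150},
  {"translation":[0,0,0],"dr":[0,0,0],"grip":120},
  {"translation":[0,0,0],"dr":[0,0,0],"grip":90},
  {"translation":[0,0,0],"dr":[0,0,0],"grip":60},
  {"translation":[3,0,0],"dr":[0,0,0],"grip":30},
  {"translation":[2,0,0],"dr":[0,0,0],"grip":0},
  {"translation":[0,0,0],"dr":[0,0,0],"grip":0},
  {"translation":[0,0,0],"dr":[0,0,0],"grip":0},
  {"translation":[0,0,0],"dr":[0,0,0],"grip":0},
  {"translation":[0,0,0],"dr":[0,0,0],"grip":0},
])

```text
t: 9.45
tool_pos: [0.506, -0.0307, 0.0822]
orientation: [0.002, 1.0, 0.006, -0.002]
contact_force: [-0.2, -0.6, 0.0]
width: 1.002
```

```bash
python3 st.py .5055 -.032 .0837
python3 - <<'E'
from h import *
im,d,c=shot('wrist','w5'); shot('scene','c5')
E
```

```text
9.45 [ 0.506  -0.0307  0.0822] w 1.0024351328509478 F [-0.2 -0.6  0. ]
rotvec to goal (tool,deg) [ 0.21  0.18 -0.01]
shift tool mm [-0.5  1.3 -1.5]
```

View pics/w5.png

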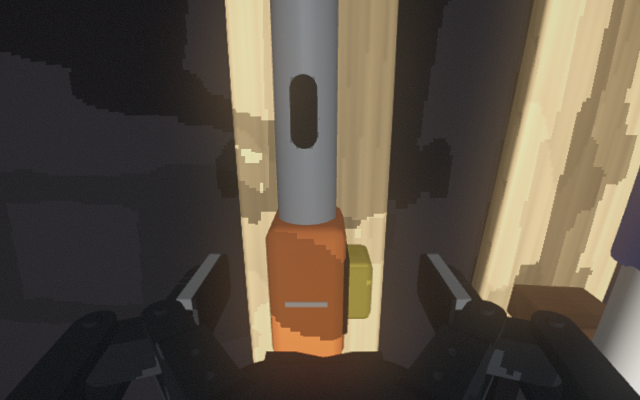

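View pics/c5.png

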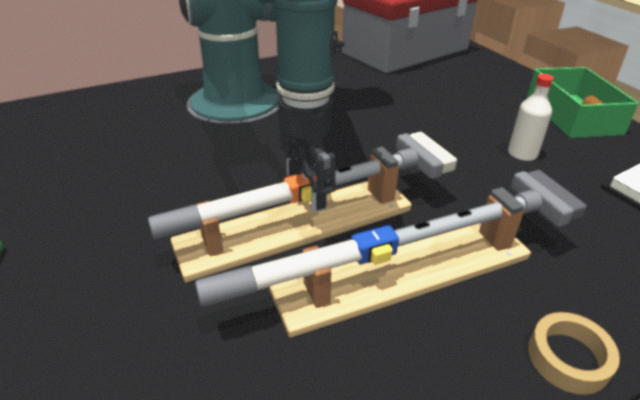

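The wrist view shows the button fully proud at (359,282) beside the collar at (306,290), and the fingers are clear of both. I'll back straight up.

>>> carry_out([
  {"translation":[0,0,-10],"dr":[0,0,0],"grip":0},
  {"translation":[0,0,-20],"dr":[0,0,0],"grip":0},
  {"translation":[0,0,-20],"dr":[0,0,0],"grip":0},
  {"translation":[0,0,-20],"dr":[0,0,0],"grip":0},
  {"translation":[0,0,-20],"dr":[0,0,0],"grip":0},
  {"translation":[0,0,-15],"dr":[0,0,0],"grip":0},
  {"translation":[0,0,0],"dr":[0,0,0],"grip":0},
  {"translation":[0,0,0],"dr":[0,0,0],"grip":0},
  {"translation":[0,0,0],"dr":[0,0,0],"grip":0},
  {"translation":[0,0,0],"dr":[0,0,0],"grip":0},
])

```text
t: 10.55
tool_pos: [0.5054, -0.0303, 0.1942]
orientation: [0.002, 1.0, 0.006, -0.002]
contact_force: [-0.3, -1.2, 0.0]
width: 0.996
```

```bash
python3 st.py
python3 - <<'E'
from h import *
for n in ['side','scene','wrist']:
    im,d,c=shot(n,n+'6')
    for nm,lo,hi in [('orange',(3,150,60),(19,255,255)),('yellow',(24,150,70),(34,255,255)),('blue',(105,150,40),(125,255,255))]:
        p=pts(c,d,hsv(im,lo,hi)); p=p[(p[:,2]>.06)&(p[:,2]<.1)&(abs(p[:,1]+.02)<.07)]
        if nm=='orange': p=p[abs(p[:,0]-.5)<.03]
        if nm=='yellow': p=p[abs(p[:,0]-.52)<.03]
        t=p if nm=='yellow' else p[p[:,2]>.09]
        if len(t)>15: print(n,nm,cv2.minAreaRect(np.float32(t[:,:2]*1000)),'xmax',np.percentile(t[:,0],97))
E
```

```text
10.55 [ 0.5054 -0.0303  0.1942] w 0.9956379991929244 F [-0.3 -1.2  0. ]
rotvec to goal (tool,deg) [ 0.21  0.18 -0.01]
side orange ((499.4294738769531, -31.610734939575195), (30.659849166870117, 58.6053466796875), 0.10650521516799927) xmax 0.5122840692251495
side yellow ((519.629638671875, -31.360740661621094), (10.341283798217773, 24.885944366455078), 3.477966547012329) xmax 0.5249032151231475
side blue ((658.7061767578125, 0.6141815185546875), (58.08182907104492, 29.182899475097656), 87.17848205566406) xmax 0.672187005541585
scene orange ((499.8102111816406, -32.83788299560547), (32.180992126464844, 57.01995849609375), 0.31807437539100647) xmax 0.5147935844981623
scene yellow ((521.0264892578125, -33.10883712768555), (11.783648490905762, 24.508935928344727), 0.45834219455718994) xmax 0.5267051577742612
scene blue ((660.4892578125, -0.5645751953125), (56.90918731689453, 30.401681900024414), 86.95098876953125) xmax 0.6745943429190248
wrist orange ((499.3153991699219, -29.01748275756836), (28.46699333190918, 57.57838439941406), 0.08455236256122589) xmax 0.5127503584089668Traceback (mos
[... 270 characters left out ...]
s
    p=cv2.undistortPoints(np.float64(uv).reshape(-1,1,2),K,np.array([float(c['k1']),0,0,0,0.])).reshape(-1,2)
      ~~~~~~~~~~~~~~~~~~~^^^^^^^^^^^^^^^^^^^^^^^^^^^^^^^^^^^^^^^^^^^^^^^^^^^^^^^^^^^^^^^^^^^^^^
cv2.error: OpenCV(4.12.0) /io/opencv/modules/calib3d/src/undistort.dispatch.cpp:347: error: (-215:Assertion failed) CV_IS_MAT(_src) && CV_IS_MAT(_dst) && (_src->rows == 1 || _src->cols == 1) && (_dst->rows == 1 || _dst->cols == 1) && _src->cols + _src->rows - 1 == _dst->rows + _dst->cols - 1 && (CV_MAT_TYPE(_src->type) == CV_32FC2 || CV_MAT_TYPE(_src->type) == CV_64FC2) && (CV_MAT_TYPE(_dst->type) == CV_32FC2 || CV_MAT_TYPE(_dst->type) == CV_64FC2) in function 'cvUndistortPointsInternal'
```

View pics/scene6.png

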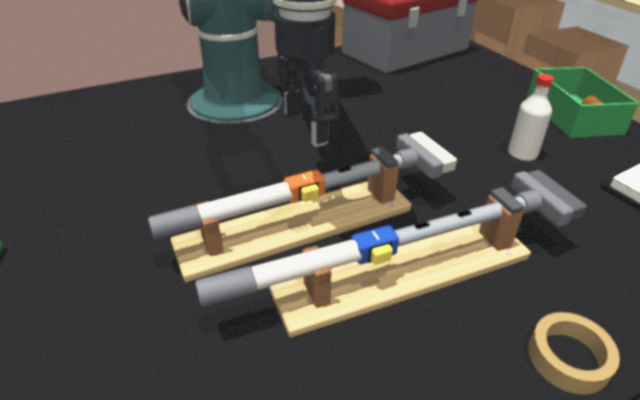

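The collar sits at y = -0.031, on the next hole, with the button about 11 mm proud. The blue collar hasn't moved, and the arm is clear of everything.

```bash
python3 -c "
from h import *
print(job.finish_job())"
```

```text
the job is handed in; nothing more can be done
None
```

The orange pole is one hole shorter and locked there, and the blue pole was left alone; I handed the job in at about 10.7 s. I gripped across the orange collar and button, slid the collar about 67 mm along the pole, and let go at the next hole. Then I backed the gripper up 11 cm.

**Last checks:**
- **Orange collar:** its centre is at y ≈ -0.029 to -0.033 m across the three camera views. The next hole was measured at about -0.031 m.
- **Button:** it stands about 10–12 mm proud, so it is fully out.
- **Blue collar:** it has not moved, within 1 mm of its first measurement.
- **Gripper:** it is clear of everything, with contact force about 1 N.

**Check that failed:** the last script crashed on the wrist view because no yellow button pixels passed its filter there. The button reading therefore comes from the side and scene views only.

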